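Sweep the control knobs off the board into the catch tray

TASK

Sweep the three black control knobs off the white board into the yellow catch tray with your fingers, pushing them along the board without picking any of them up. Leave the brass driver standing where it is on the board, and leave everything else on the bench where it lies.

Things in the scene. Friction and masses are not known exactly. Their poses are not given: they have to be found in the camera images.
- sweep_board: fixed white board, 170 x 300 mm, with a yellow catch tray joined to its +x edge; turned up to 0.25 rad. Origin at bench level. Board: top 25 mm above the bench, x = -110 to +60 mm, y = -150 to +150 mm; wooden lips 8 mm wide and 8 mm high along its two sides (outer faces at y = +-150 mm), none at the back or at the tray. Its +x points to the tray, y across.
- tray (a point): centre of the yellow tray's inner floor, 4 mm above the bench, 112.5 mm along +x from the board's origin. Inside it reaches 52.5 mm either way along x (up to the board's plain edge, over which things drop 21 mm into the tray) and 145 mm either way along y. Walls 5 mm thick, 42 mm high above the bench, at the far side and both ends; none at the board's edge.
- knob_a: loose round black control knob with an aluminium cap, 20 mm diameter, 14 mm tall, about 13 g; origin at its middle (7 mm above its underside). Starts standing upright on the white board. The three knobs are alike and all must be swept.
- knob_b: loose round black control knob with an aluminium cap, 20 mm diameter, 14 mm tall, about 13 g; origin at its middle (7 mm above its underside). Starts standing upright on the white board. The three knobs are alike and all must be swept.
- knob_c: loose round black control knob with an aluminium cap, 20 mm diameter, 14 mm tall, about 13 g; origin at its middle (7 mm above its underside). Starts standing upright on the white board. The three knobs are alike and all must be swept.
- driver: squat brass jack socket driver standing loose on the white board among the knobs; 28 mm diameter, 45 mm tall, 150 g; origin at the centre of its underside. It and the knobs stand in four lanes about 65 mm apart across the board's y, one in each, in any order: the way from each knob straight along the board's +x to the tray is clear. Must stay where it is.
- hexset: bystander: red plastic hex key set, 100 x 40 x 22 mm, lying loose on the bench; origin at the centre of its underside
- spudger: bystander: white nylon spudger, 150 mm long, 11 mm wide, 6 mm thick, lying loose on the bench; origin on its underside near its middle
- baseplate: bystander: zinc die-cast pedal baseplate, 119 x 94 x 7 mm, lying loose on the bench; origin at the centre of its underside
- enclosure: bystander: blue pedal enclosure, 119 x 94 mm, 34 mm tall (44 mm at its footswitch), loose on the bench; origin at the centre of its underside
- jar: bystander: small jar with a green cap, 54 mm diameter, 60 mm tall, loose on the bench; origin at the centre of its underside

How it is judged:
By the outcome, as a careful person would: the job done as asked, in the order asked, and still so for the second after the job is handed in, with the robot touching nothing.
It also fails if it takes over 58 s, if anything falls off the work surface, if the arm or the gripper's body presses on something with over 40 N, if the wrist force passes 120 N, or if a joint passes its speed limit or range.

ROBOT

A 6-joint arm with a two-finger parallel gripper is mounted at the origin on the work surface. World frame = base frame: x ahead of the robot, y to its left, z up, the work surface at z = 0. Lengths are in mm, angles in rad, forces in N, time in s.
With the tool pointing down it reaches from about 375 to 975 mm from the base axis. Payload 3.8 kg.
Tool frame: the origin (TCP) lies on the centre line of the jaws, within the pads' length; the fingertips stand 25 mm ahead of it and the grasp point (between the pads) lies 6 mm ahead of it; z points along the fingers, y is the line along which they close (so a half turn about z gives the same grasp; the last joint's range is limited). The gripper opens to 88 mm and grips with 3 to 60 N. Pads are 18 mm wide; open, the fingers measure 123 mm over their backs; the gripper's body (75 mm by 187 mm) begins 45 mm behind the grasp point.
Start: joints at [-1.218, 0.264, 1.604, -0, 1.274, -0.037], TCP at [256.497, -624.362, 263.706] pointing down, gripper open.
Joint ranges: [-2.63, 2.63], [-0.94, 2.18], [0.31, 2.57], [-1.31, 4.45], [0, 2.66], [-2.55, 2.55]. Speed limits (rad/s): [2.57, 2.57, 3.14, 3.14, 3.14, 3.14].

INTERFACE

Orientations are given as a unit quaternion [w, x, y, z].
In Python, from workcell import manip gives the robot as it stands.
- The arm moves only by the tool apply_moves, never from a script. Its arguments are lists of equal length, an entry for each row: "dr": the turn, a rotation vector about the world's x, y, z each as a share of 120 degrees, from -1 to 1, a list of three; "dp": the shift along the world's x, y, z each as a share of 15 cm, from -1 to 1, a list of three; "grip": the closure, from 0 (fully open) to 1 (shut). A call has 1 to 8 rows; each row shifts and turns the commanded pose from where the row before left it; what a row does not reach is not made up. A row lasts 1/12 s, in which the tool goes at most 41.7 mm and 7.16 degrees, less where a joint would pass 70% of its speed; a pose out of reach is approached as far as the arm can. A call with a number of a shift or a turn outside -1 to 1 is refused whole. A call with a gripper value outside its range is refused whole. The fingers move at their own pace and stop on an object; the grip force is fixed at half the most. Time passes only in rows, so rows that do not move let the fingers close. It gives the time, the measured TCP pose, the force, the opening and the grip force at its end, in the units of the state.
- manip.observe(): the state, without advancing time (a new reading comes with each control period).
- manip.capture(name): name is "scene" or "top"; returns a dict with "frame" (384x512x3 uint8, red, green, blue), "fx", "fy", "cx", "cy" (pixels), "rvec" (rotation vector, rad) and "tvec" (3), from world to camera coordinates, as OpenCV has them. Camera axes: x right, y down, z forward; pixel columns grow to the right and rows downward; lengths in mm; the calibration is good to about 2 mm. A picture is of the moment at which its call begins. There is no depth.
- manip.job_done(): hands the job in; it is judged then, once.
Trained networks look in the newest picture that a camera, given by its name, has taken for a name from the list of things; names that differ only in an ending like _2 or _b are one class to them, and where a whole thing is asked for, a point or a joint stands for the part that bears it (a point fixed in the world has none). Each returns a list of dicts, best first, with "p" (0 to 1); they miss things now and then, are a little off and sometimes report something else, mostly with a low value. They report only what shows in the picture. A call takes as long as a camera call.
- manip.search_frame(camera, thing): "xyz" ([x, y, z] in mm, in world coordinates, good to about 4 mm: the middle of the surface that is visible of it).
- manip.mark_of(camera, thing): "xyz" ([x, y, z] in mm, in world coordinates, good to about 4 mm: a listed point, or the origin of a listed thing).
The state is a dict: "time_s": time; "joints": joint angles; "qvel": joint speeds; "joint_efforts": joint torques, N m; "ee_pos": TCP position; "eef_rot": TCP orientation; "wrist_force": force on the tool from outside, world axes, zero at the start; "torque": the same for the moment, N m; "finger_gap": finger opening in mm; "grip_force": force on a finger pad.
Only numpy, scipy, OpenCV 4.12 (cv2) and the standard library are available. Lean on these libraries where they do the work, as an engineer would, in place of code of your own. Each camera call takes 0.05 s, during which the arm holds its last target. There are 200 camera calls.

## Working session

There is one attempt and no reset: what is moved stays moved. The work goes in short steps, Python scripts to look and compute and a tool call to move; the robot and the scene stay as the last step left them, time stands still between calls to the robot, and variables do not carry over. Pictures are saved under pics/ and viewed, at most 10 in all, crops included, and the job is handed in when it is done.

Besides the shell and the picture viewer there is one more tool, called after ">>>" as name(argument=value, ...), one argument or row to a line, values as JSON. apply_moves: Moves the arm, as the interface text tells. Shift numbers are shares of 15 cm and turn numbers shares of 120 degrees, none past 1 either way. Its arguments: {"type":"object","properties":{"dr":{"type":"array"},"dp":{"type":"array"},"grip":{"type":"array"}},"required":["dr","dp","grip"]}

```bash
mkdir -p pics; cat > h.py <<'E'
from workcell import manip
import cv2, numpy as np
def cap(n,f=None):
    c=manip.capture(n)
    if f: cv2.imwrite('pics/'+f,cv2.cvtColor(c['frame'],cv2.COLOR_RGB2BGR))
    return c
def px(c,P):
    K=np.array([[c['fx'],0,c['cx']],[0,c['fy'],c['cy']],[0,0,1.]])
    return cv2.projectPoints(np.array(P,float).reshape(-1,3),np.array(c['rvec'],float),np.array(c['tvec'],float),K,None)[0].reshape(-1,2)
def ray(c,u,v,z):
    R=cv2.Rodrigues(np.array(c['rvec'],float))[0];t=np.array(c['tvec'],float).ravel()
    d=R.T@np.array([(u-c['cx'])/c['fx'],(v-c['cy'])/c['fy'],1.]);o=-R.T@t
    return o+d*(z-o[2])/d[2]
E
python3 - <<'E'
from h import *
c=cap('top','t1.png');cap('scene','s1.png')
for t in ['tray','sweep_board','knob_a','driver','hexset','spudger','baseplate','enclosure','jar']:
    for r in manip.mark_of('top',t)[:5]: print(t,np.round(r['xyz']),round(r['p'],2))
s=manip.observe();print(s['ee_pos'],s['eef_rot'],s['time_s'])
E
```

```text
tray [630.  76.   1.] 0.85
sweep_board [520.  49.   3.] 0.57
knob_a [469. 138.  33.] 0.6
knob_a [506. -47.  31.] 0.51
knob_a [505.  12.  32.] 0.39
driver [491.  77.  23.] 0.6
hexset [289. 458.   3.] 0.68
hexset [629.  75.  -2.] 0.45
spudger [476. 443.  -2.] 0.64
baseplate [ 266. -444.   -3.] 0.92
baseplate [504. -50.  29.] 0.66
enclosure [ 497. -450.    0.] 0.88
jar [675. 404.  -2.] 0.81
jar [290. 457.  -0.] 0.47
jar [626.  79.  -1.] 0.37
[ 256.50705059 -624.36545105  263.72133107] [1.13521010e-05 9.81070973e-01 1.93648510e-01 8.81445676e-06] 0.55
```

View pics/t1.png

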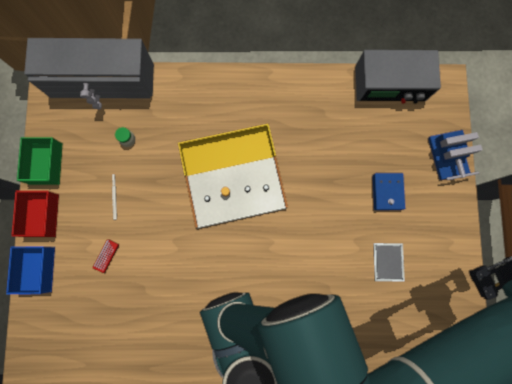

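View pics/s1.png

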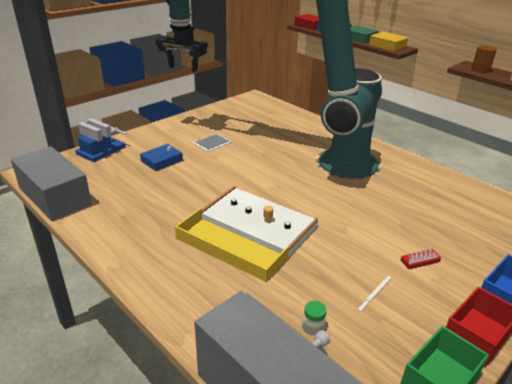

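Board sits with the tray ahead, turned about 0.24 rad. In the top view the knobs are at about (207,198), (248,189) and (266,188), with the driver at (225,191). I'll measure them more precisely.

```bash
cat > m.py <<'E'
from h import *
import sys
def measure(f=None):
    c=cap('top',f);im=c['frame'].astype(int);hsv=cv2.cvtColor(c['frame'],cv2.COLOR_RGB2HSV)
    y=((hsv[...,0]>18)&(hsv[...,0]<32)&(hsv[...,1]>190)).astype(np.uint8); 
    roi=np.zeros_like(y);roi[110:240,165:300]=1
    w=((hsv[...,1]<40)&(hsv[...,2]>150)).astype(np.uint8)*roi
    w=cv2.morphologyEx(w,cv2.MORPH_CLOSE,np.ones((15,15),np.uint8))
    n,l,st,_=cv2.connectedComponentsWithStats(w);k=1+np.argmax(st[1:,4])
    ct=cv2.findContours((l==k).astype(np.uint8),cv2.RETR_EXTERNAL,cv2.CHAIN_APPROX_NONE)[0][0].reshape(-1,2)
    P=np.array([ray(c,u,v,25)[:2] for u,v in ct],np.float32)
    r=cv2.minAreaRect(P);return c,im,r
if __name__=='__main__':
    c,im,r=measure();print(r);B=cv2.boxPoints(r);print(np.round(B,1))
    crop=c['frame'][115:235,170:295];cv2.imwrite('pics/crop1.png',cv2.resize(crop[...,::-1],None,fx=5,fy=5,interpolation=cv2.INTER_CUBIC)[:600])
    for t in ['knob_a','driver','sweep_board','tray']:
        for x in manip.mark_of('top',t)[:4]: print(t,np.round(x['xyz']),round(x['p'],2))
    cap('scene')
    for t in ['knob_a','driver','sweep_board','tray']:
        for x in manip.mark_of('scene',t)[:4]: print('S',t,np.round(x['xyz']),round(x['p'],2))
    for z,(u,v) in [(39,(207,198)),(70,(225,191)),(39,(248,189)),(39,(266,188))]: print(np.round(ray(c,u,v,z),1))
E
python3 m.py
```

```text
((493.30877685546875, 45.94920349121094), (168.2252655029297, 283.0341491699219), 12.520223617553711)
[[ 380.5  165.9]
 [ 441.9 -110.4]
 [ 606.1  -74. ]
 [ 544.7  202.3]]
knob_a [504.  13.  35.] 0.52
knob_a [504. -49.  31.] 0.45
knob_a [469. 137.  31.] 0.44
driver [491.  77.  23.] 0.48
sweep_board [518.  52.   1.] 0.78
tray [627.  77.  -2.] 0.59
S knob_a [466. 135.  32.] 0.54
S knob_a [508. -46.  32.] 0.5
S knob_a [500.   8.  33.] 0.49
S driver [630.  76.   2.] 0.68
S driver [485.  79.  24.] 0.42
S driver [518.  50.  -2.] 0.25
S tray [628.  74.   2.] 0.8
[471.8 137.2  39. ]
[489.2  78.6  70. ]
[500.6   7.7  39. ]
[503.9 -49.5  39. ]
```

View pics/crop1.png

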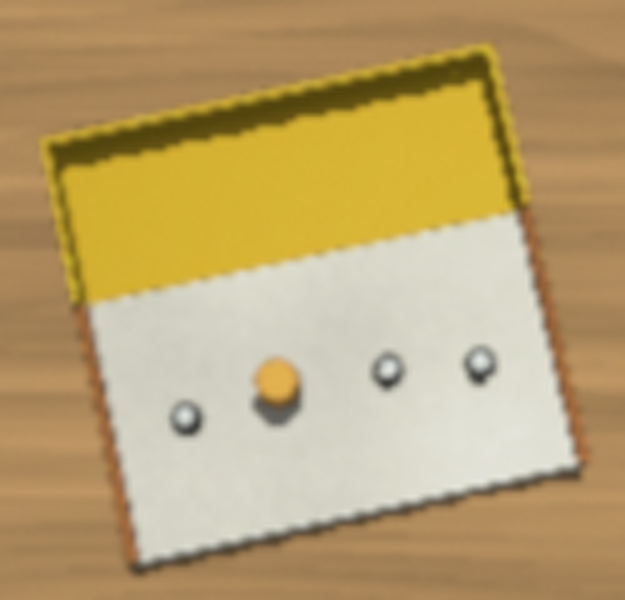

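>>> apply_moves(
  dr=[
    [0, 0, -0.041],
    [0, 0, -0.041],
    [0, 0, 0],
    [0, 0, 0],
    [0, 0, 0],
    [0, 0, 0],
    [0, 0, 0],
    [0, 0, 0],
  ],
  dp=[
    [0.085, 0.236, -0.04],
    [0.085, 0.236, -0.04],
    [0.085, 0.236, -0.04],
    [0.085, 0.236, -0.04],
    [0.085, 0.236, -0.04],
    [0.085, 0.236, -0.04],
    [0.085, 0.236, -0.04],
    [0.085, 0.236, -0.04],
  ],
  grip=[0.86, 0.86, 0.86, 0.86, 0.86, 0.86, 0.86, 0.86],
)

```text
time_s: 1.72
ee_pos: [358.8, -339.5, 215.7]
eef_rot: [0.0, 0.994, 0.109, 0.0]
wrist_force: [0.7, 0.8, -0.6]
finger_gap: 37.0
grip_force: 0.0
```

>>> apply_moves(
  dr=[
    [0, 0, 0],
    [0, 0, 0],
    [0, 0, 0],
    [0, 0, 0],
    [0, 0, 0],
    [0, 0, 0],
    [0, 0, 0],
    [0, 0, 0],
  ],
  dp=[
    [0.085, 0.236, -0.04],
    [0.085, 0.236, -0.04],
    [0.085, 0.236, -0.04],
    [0.085, 0.236, -0.04],
    [0.085, 0.236, -0.04],
    [0.085, 0.236, -0.04],
    [0.085, 0.236, -0.04],
    [0, 0, 0],
  ],
  grip=[0.86, 0.86, 0.86, 0.86, 0.86, 0.86, 0.86, 0.86],
)

```text
time_s: 2.38
ee_pos: [448.5, -88.0, 172.9]
eef_rot: [-0.001, 0.994, 0.112, 0.0]
wrist_force: [-0.1, -0.3, -0.1]
finger_gap: 12.0
grip_force: 0.0
```

>>> apply_moves(
  dr=[
    [0, 0, 0],
    [0, 0, 0],
    [0, 0, 0],
    [0, 0, 0],
    [0, 0, 0],
    [0, 0, 0],
  ],
  dp=[
    [0.077, 0.202, 0],
    [0, 0, -0.16],
    [0, 0, -0.16],
    [0, 0, -0.16],
    [0, 0, -0.16],
    [0, 0, 0],
  ],
  grip=[0.86, 0.86, 0.86, 0.86, 0.86, 0.86],
)

```text
time_s: 2.88
ee_pos: [455.5, -62.7, 73.6]
eef_rot: [-0.001, 0.994, 0.109, -0.004]
wrist_force: [-1.0, -0.5, -0.4]
finger_gap: 12.4
grip_force: 0.0
```

```bash
python3 - <<'E'
from h import *
c=cap('scene')
cv2.imwrite('pics/s2.png',cv2.resize(c['frame'][150:290,160:340,::-1],None,fx=4,fy=4,interpolation=cv2.INTER_CUBIC))
for x in manip.mark_of('scene','knob_a')[:4]: print(np.round(x['xyz']),round(x['p'],2))
print(manip.observe()['ee_pos'])
E
```

```text
[470. 138.  29.] 0.61
[506. -50.  31.] 0.5
[503.   9.  30.] 0.37
[458.55375659 -63.339       77.36363426]
```

View pics/s2.png

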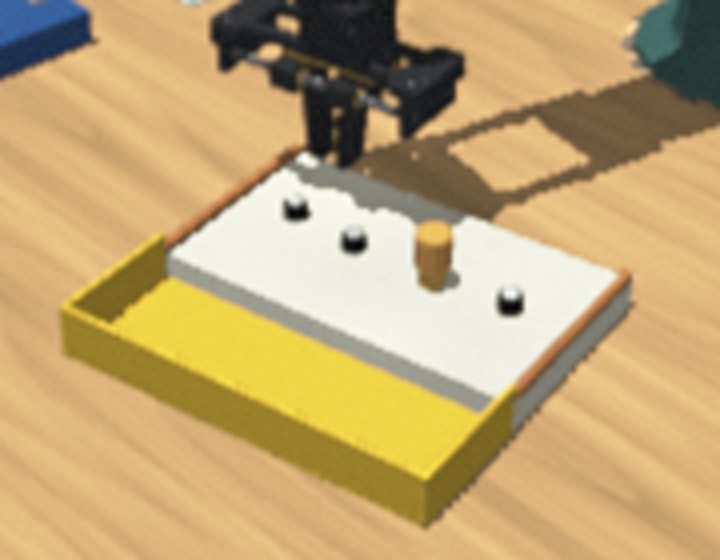

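The tool stands behind the right-hand knob, clear of the board. The driver is upright at about (434,255) in the crop and the knobs are at (296,208), (353,240) and (511,300). Next I lower, then sweep.

>>> apply_moves(
  dr=[
    [0, 0, 0],
    [0, 0, 0],
    [0, 0, 0],
    [0, 0, 0],
  ],
  dp=[
    [-0.006, 0.027, -0.08],
    [0, 0, -0.08],
    [0, 0, 0],
    [0, 0, 0],
  ],
  grip=[0.86, 0.86, 0.86, 0.86],
)

```text
time_s: 3.32
ee_pos: [459.2, -59.4, 55.1]
eef_rot: [0.0, 0.994, 0.109, 0.001]
wrist_force: [0.8, -0.7, 0.3]
finger_gap: 12.1
grip_force: 0.0
```

>>> apply_moves(
  dr=[
    [0, 0, 0],
    [0, 0, 0],
    [0, 0, 0],
    [0, 0, 0],
    [0, 0, 0],
    [0, 0, 0],
    [0, 0, 0],
    [0, 0, 0],
  ],
  dp=[
    [0.078, 0.0174, -0.013],
    [0.078, 0.0174, 0],
    [0.078, 0.0174, 0],
    [0.078, 0.0174, 0],
    [0.078, 0.0174, 0],
    [0.078, 0.0174, 0],
    [0.078, 0.0174, 0],
    [0, 0, 0],
  ],
  grip=[0.86, 0.86, 0.86, 0.86, 0.86, 0.86, 0.86, 0.86],
)

```text
time_s: 3.98
ee_pos: [543.5, -40.3, 52.2]
eef_rot: [0.0, 0.994, 0.109, 0.001]
wrist_force: [0.6, -0.4, 1.1]
finger_gap: 12.5
grip_force: 0.0
```

```bash
python3 - <<'E'
from h import *
c=cap('scene')
cv2.imwrite('pics/s3.png',cv2.resize(c['frame'][150:290,160:340,::-1],None,fx=4,fy=4,interpolation=cv2.INTER_CUBIC))
print(manip.observe()['ee_pos'],manip.observe()['wrist_force'])
E
```

```text
[541.91475075 -40.46744963  51.8653977 ] [-0.21289362 -0.67533593 -0.70621124]
```

View pics/s3.png

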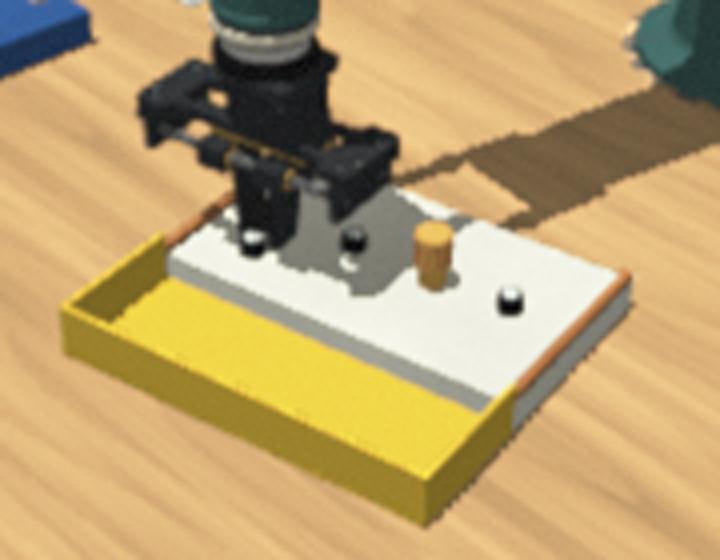

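The knob has moved ahead of the fingers and sits at (252,242) in the crop, slightly left of the tool's centre line. I'll measure the offset before continuing.

```bash
python3 - <<'E'
from h import *
c=cap('scene')
def loc(p):
    d=np.array(p[:2])-[517.7,51.4];u=np.array([.976,.217]);return np.round([d@u,d@[-u[1],u[0]]],1)
for u,v in [(252,242),(353,240),(511,300)]: p=ray(c,160+u/4,150+v/4,35);print(np.round(p,1),loc(p))
for x in manip.mark_of('scene','knob_a')[:4]: print(np.round(x['xyz']),round(x['p'],2),loc(x['xyz']))
e=manip.observe()['ee_pos'];print('tool',e,loc(e)); print('tip px',(px(c,[e[0],e[1],28])-[160,150])*4)
E
```

```text
[563.3 -30.7  35. ] [ 26.7 -90. ]
[506.5  16.2  35. ] [-18.6 -31.9]
[473.1 142.6  35. ] [-23.8  98.7]
[466. 138.  32.] 0.62 [-31.5  95.4]
[562. -37.  33.] 0.58 [ 24.3 -96. ]
[500.   6.  29.] 0.48 [-26.8 -40. ]
tool [539.90171391 -40.59716676  51.33652103] [  1.7 -94.6]
tip px [[267.48074302 231.72220108]]
```

Tool and knob agree laterally; the apparent offset was perspective. I'll finish this sweep, then lift.

>>> apply_moves(
  dr=[
    [0, 0, 0],
    [0, 0, 0],
    [0, 0, 0],
    [0, 0, 0],
    [0, 0, 0],
    [0, 0, 0],
    [0, 0, 0],
    [0, 0, 0],
  ],
  dp=[
    [0.075, 0.0167, 0.01],
    [0.075, 0.0167, 0],
    [0.075, 0.0167, 0],
    [0.075, 0.0167, 0],
    [0.075, 0.0167, 0],
    [0.075, 0.0167, 0],
    [0, 0, 0],
    [0, 0, 0],
  ],
  grip=[0.86, 0.86, 0.86, 0.86, 0.86, 0.86, 0.86, 0.86],
)

```text
time_s: 4.8
ee_pos: [608.6, -25.5, 53.2]
eef_rot: [0.0, 0.994, 0.109, -0.0]
wrist_force: [0.3, 0.9, -0.7]
finger_gap: 12.4
grip_force: 0.0
```

>>> apply_moves(
  dr=[
    [0, 0, 0],
    [0, 0, 0],
    [0, 0, 0],
    [0, 0, 0],
    [0, 0, 0],
    [0, 0, 0],
    [0, 0, 0],
    [0, 0, 0],
  ],
  dp=[
    [0, 0, 0.18],
    [0, 0, 0.18],
    [-0.2, -0.018, 0],
    [-0.2, -0.018, 0],
    [-0.2, -0.018, 0],
    [-0.2, -0.018, 0],
    [-0.2, -0.018, 0],
    [0, 0, 0],
  ],
  grip=[0.86, 0.86, 0.86, 0.86, 0.86, 0.86, 0.86, 0.86],
)

```text
time_s: 5.47
ee_pos: [450.1, -38.9, 105.0]
eef_rot: [-0.001, 0.994, 0.109, -0.004]
wrist_force: [-0.0, 0.5, -1.4]
finger_gap: 12.4
grip_force: 0.0
```

```bash
cat >> h.py <<'E'
def loc(p):
    d=np.array(p[:2])-[517.7,51.4];u=np.array([.976,.217]);return np.round([d@u,d@[-u[1],u[0]]],1)
def rep(f):
    c=cap('scene');cv2.imwrite('pics/'+f,cv2.resize(c['frame'][150:290,160:340,::-1],None,fx=4,fy=4,interpolation=cv2.INTER_CUBIC))
    for n in ('scene','top'):
        if n=='top': cap('top')
        for t in ('knob_a','driver'):
            for x in manip.mark_of(n,t)[:4]: print(n,t,np.round(x['xyz']),round(x['p'],2),loc(x['xyz']))
    s=manip.observe();e=s['ee_pos'];print('tool',np.round(e,1),loc(e),s['eef_rot'],s['time_s'])
E
python3 -c "
from h import *
rep('s4.png')"
```

```text
scene knob_a [463. 138.  33.] 0.63 [-34.6  96.6]
scene knob_a [498.   8.  32.] 0.57 [-28.2 -38.6]
scene knob_a [634. -20.  11.] 0.41 [ 98.2 -95.1]
scene driver [486.  75.  26.] 0.68 [-26.3  30. ]
top knob_a [631. -18.   8.] 0.47 [ 95.6 -92.4]
top knob_a [469. 135.  33.] 0.4 [-29.  92.]
top driver [489.  76.  22.] 0.65 [-22.6  29.8]
tool [459.3 -39.3 107.8] [-76.7 -75.8] [1.59769011e-04 9.94057355e-01 1.08854927e-01 7.44062154e-04] 5.7667
```

View pics/s4.png

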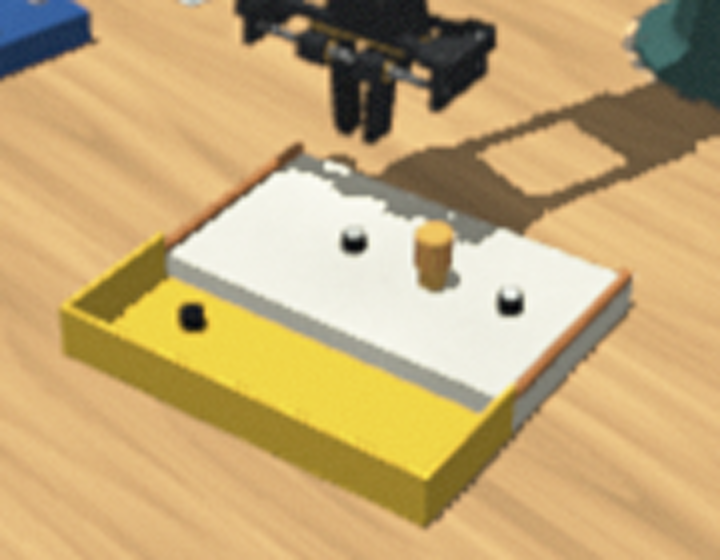

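First knob is in the tray at (192,317), and the driver hasn't moved. The next knob is at lateral -38.

>>> apply_moves(
  dr=[
    [0, 0, 0],
    [0, 0, 0],
    [0, 0, 0],
    [0, 0, 0],
    [0, 0, 0],
    [0, 0, 0],
    [0, 0, 0],
  ],
  dp=[
    [-0.045, 0.119, 0],
    [-0.045, 0.119, 0],
    [0, 0, -0.12],
    [0, 0, -0.12],
    [0, 0, -0.12],
    [0, 0, 0],
    [0, 0, 0],
  ],
  grip=[0.86, 0.86, 0.86, 0.86, 0.86, 0.86, 0.86],
)

```text
time_s: 6.35
ee_pos: [444.7, -3.4, 52.8]
eef_rot: [-0.0, 0.994, 0.109, -0.001]
wrist_force: [-0.8, 1.1, 0.6]
finger_gap: 12.2
grip_force: 0.0
```

```bash
python3 -c "
from h import *
rep('x.png')"
```

```text
scene knob_a [634. -18.  12.] 0.56 [ 98.6 -93.4]
scene knob_a [500.   5.  31.] 0.48 [-27.8 -41.6]
scene knob_a [464. 140.  34.] 0.44 [-33.3  97.8]
scene driver [488.  79.  26.] 0.54 [-23.   33.4]
top knob_a [471. 136.  32.] 0.58 [-27.1  92.8]
top knob_a [632. -20.  10.] 0.53 [ 95.6 -94.8]
tool [444.8  -3.6  53.9] [-83.1 -37.9] [9.01553577e-05 9.94066264e-01 1.08774999e-01 5.03177131e-04] 6.65
```

>>> apply_moves(
  dr=[
    [0, 0, 0],
    [0, 0, 0],
    [0, 0, 0],
    [0, 0, 0],
    [0, 0, 0],
    [0, 0, 0],
    [0, 0, 0],
    [0, 0, 0],
  ],
  dp=[
    [0.077, 0.017, 0],
    [0.077, 0.017, 0],
    [0.077, 0.017, 0],
    [0.077, 0.017, 0],
    [0.077, 0.017, 0],
    [0.077, 0.017, 0],
    [0.077, 0.017, 0],
    [0, 0, 0],
  ],
  grip=[0.86, 0.86, 0.86, 0.86, 0.86, 0.86, 0.86, 0.86],
)

```text
time_s: 7.32
ee_pos: [528.4, 14.8, 53.7]
eef_rot: [0.0, 0.994, 0.109, 0.001]
wrist_force: [-0.4, -0.5, 0.6]
finger_gap: 12.1
grip_force: 0.0
```

```bash
python3 -c "
from h import *
rep('x.png')"
```

```text
scene knob_a [633. -18.  10.] 0.57 [ 97.8 -92.6]
scene knob_a [464. 138.  34.] 0.43 [-33.6  95.8]
scene knob_a [544.  16.  30.] 0.42 [ 18.2 -40.1]
scene driver [485.  76.  23.] 0.56 [-26.4  31. ]
scene driver [483. 442.   2.] 0.44 [ 51. 389.]
top knob_a [470. 136.  33.] 0.47 [-28.2  93.3]
tool [524.3  14.3  53. ] [ -1.6 -37.7] [-5.91576411e-05  9.94068057e-01  1.08758778e-01 -4.71311468e-04] 7.6167
```

>>> apply_moves(
  dr=[
    [0, 0, 0],
    [0, 0, 0],
    [0, 0, 0],
    [0, 0, 0],
    [0, 0, 0],
    [0, 0, 0],
    [0, 0, 0],
    [0, 0, 0],
  ],
  dp=[
    [0.077, 0.017, 0],
    [0.077, 0.017, 0],
    [0.077, 0.017, 0],
    [0.077, 0.017, 0],
    [0.077, 0.017, 0],
    [0.077, 0.017, 0],
    [0, 0, 0],
    [0, 0, 0],
  ],
  grip=[0.86, 0.86, 0.86, 0.86, 0.86, 0.86, 0.86, 0.86],
)

```text
time_s: 8.28
ee_pos: [595.8, 29.9, 53.4]
eef_rot: [0.0, 0.994, 0.109, 0.0]
wrist_force: [-0.8, -0.1, -0.3]
finger_gap: 12.2
grip_force: 0.0
```

>>> apply_moves(
  dr=[
    [0, 0, 0],
    [0, 0, 0],
    [0, 0, 0],
    [0, 0, 0],
    [0, 0, 0],
    [0, 0, 0],
    [0, 0, 0],
    [0, 0, 0],
  ],
  dp=[
    [0, 0, 0.22],
    [0, 0, 0.22],
    [0, 0, 0.1],
    [-0.2, -0.045, 0],
    [-0.2, -0.045, 0],
    [-0.2, -0.045, 0],
    [-0.2, -0.045, 0],
    [-0.2, -0.045, 0],
  ],
  grip=[0.86, 0.86, 0.86, 0.86, 0.86, 0.86, 0.86, 0.86],
)

```text
time_s: 8.95
ee_pos: [442.4, -4.3, 133.9]
eef_rot: [-0.0, 0.994, 0.109, -0.0]
wrist_force: [0.6, 0.1, 0.2]
finger_gap: 12.4
grip_force: 0.0
```

```bash
python3 -c "
from h import *
rep('s5.png')"
```

```text
scene knob_a [466. 138.  32.] 0.63 [-32.   95.5]
scene knob_a [632. -19.  11.] 0.57 [ 96.7 -93.6]
scene knob_a [622.  33.   8.] 0.38 [ 98.2 -40.3]
scene driver [484.  76.  25.] 0.52 [-27.3  31.1]
top knob_a [623.  38.  12.] 0.62 [ 99.4 -36.2]
top knob_a [472. 134.  32.] 0.44 [-27.  91.]
top knob_a [634. -17.   8.] 0.44 [ 98.7 -92. ]
tool [445.6  -4.1 134.9] [-82.4 -38.5] [1.14694922e-04 9.94066934e-01 1.08766055e-01 9.29324572e-04] 9.25
```

View pics/s5.png

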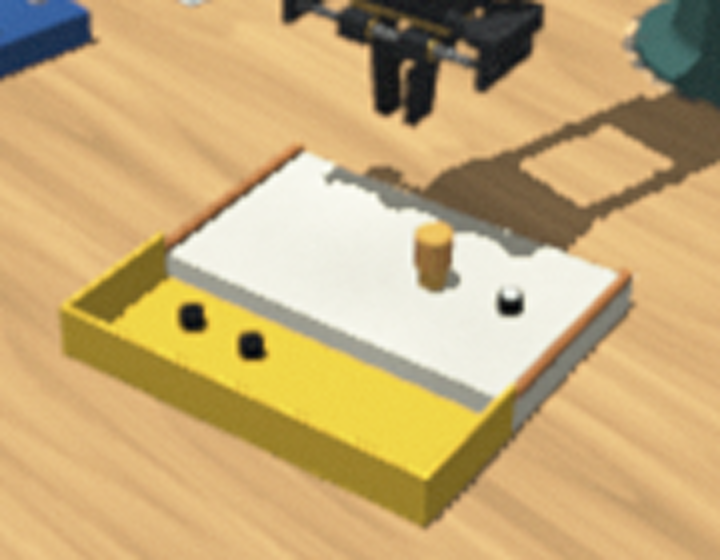

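Second knob is in the tray at (251,346), driver untouched. Now the third, at lateral 94.

>>> apply_moves(
  dr=[
    [0, 0, 0],
    [0, 0, 0],
    [0, 0, 0],
    [0, 0, 0],
    [0, 0, 0],
    [0, 0, 0],
    [0, 0, 0],
    [0, 0, 0],
  ],
  dp=[
    [-0.047, 0.216, 0],
    [-0.047, 0.216, 0],
    [-0.047, 0.216, 0],
    [-0.047, 0.216, 0],
    [0, 0, -0.18],
    [0, 0, -0.18],
    [0, 0, -0.18],
    [0, 0, 0],
  ],
  grip=[0.86, 0.86, 0.86, 0.86, 0.86, 0.86, 0.86, 0.86],
)

```text
time_s: 9.92
ee_pos: [418.1, 126.7, 51.8]
eef_rot: [-0.0, 0.994, 0.11, 0.001]
wrist_force: [-0.8, 0.2, 1.3]
finger_gap: 12.2
grip_force: 0.0
```

```bash
python3 -c "
from h import *
rep('x.png')"
```

```text
scene knob_a [465. 136.  32.] 0.61 [-32.7  94.3]
scene knob_a [636. -15.  11.] 0.6 [101.1 -90.9]
scene knob_a [617.  32.   9.] 0.49 [ 92.7 -40.5]
scene driver [484.  80.  22.] 0.62 [-27.2  35.1]
top knob_a [630. -20.   8.] 0.56 [ 94.  -93.8]
top knob_a [623.  36.  13.] 0.44 [ 99.5 -37.5]
top driver [489.  76.  23.] 0.46 [-22.3  30.2]
tool [416.8 125.6  53.5] [-82.3  94.3] [-2.55986149e-05  9.94063949e-01  1.08797181e-01  1.92951187e-04] 10.2167
```

>>> apply_moves(
  dr=[
    [0, 0, 0],
    [0, 0, 0],
    [0, 0, 0],
    [0, 0, 0],
    [0, 0, 0],
    [0, 0, 0],
    [0, 0, 0],
    [0, 0, 0],
  ],
  dp=[
    [0.077, 0.017, 0],
    [0.077, 0.017, 0],
    [0.077, 0.017, 0],
    [0.077, 0.017, 0],
    [0.077, 0.017, 0],
    [0.077, 0.017, 0],
    [0.077, 0.017, 0],
    [0, 0, 0],
  ],
  grip=[0.86, 0.86, 0.86, 0.86, 0.86, 0.86, 0.86, 0.86],
)

```text
time_s: 10.88
ee_pos: [500.4, 144.0, 53.8]
eef_rot: [-0.0, 0.994, 0.109, 0.001]
wrist_force: [0.2, -0.1, -0.7]
finger_gap: 12.5
grip_force: 0.0
```

```bash
python3 -c "
from h import *
rep('x.png')"
```

```text
scene knob_a [512. 149.  34.] 0.62 [15.7 96.7]
scene knob_a [635. -17.   9.] 0.44 [ 99.8 -91.8]
scene knob_a [620.  31.  10.] 0.4 [ 95.3 -42.1]
scene driver [511. 146.  32.] 0.62 [14.2 93.7]
scene driver [485.  75.  24.] 0.38 [-26.4  30. ]
top knob_a [629. -18.  11.] 0.55 [ 93.8 -91.4]
top knob_a [627.  36.  15.] 0.37 [103.8 -38.3]
top driver [491.  75.  25.] 0.42 [-20.6  28.8]
tool [496.2 143.2  53. ] [-1.  94.2] [ 4.78032485e-05  9.94061110e-01  1.08822163e-01 -4.93102992e-04] 11.1833
```

>>> apply_moves(
  dr=[
    [0, 0, 0],
    [0, 0, 0],
    [0, 0, 0],
    [0, 0, 0],
    [0, 0, 0],
    [0, 0, 0],
    [0, 0, 0],
    [0, 0, 0],
  ],
  dp=[
    [0.077, 0.017, 0],
    [0.077, 0.017, 0],
    [0.077, 0.017, 0],
    [0.077, 0.017, 0],
    [0.077, 0.017, 0],
    [0.077, 0.017, 0],
    [0, 0, 0],
    [0, 0, 0],
  ],
  grip=[0.86, 0.86, 0.86, 0.86, 0.86, 0.86, 0.86, 0.86],
)

```text
time_s: 11.85
ee_pos: [567.6, 158.9, 53.4]
eef_rot: [-0.0, 0.994, 0.109, 0.0]
wrist_force: [0.9, 0.1, 0.3]
finger_gap: 11.9
grip_force: 0.0
```

>>> apply_moves(
  dr=[
    [0, 0, 0],
    [0, 0, 0],
    [0, 0, 0],
    [0, 0, 0],
    [0, 0, 0],
    [0, 0, 0],
    [0, 0, 0],
    [0, 0, 0],
  ],
  dp=[
    [0, 0, 0.22],
    [0, 0, 0.22],
    [0, 0, 0.22],
    [-0.2, -0.045, 0.1],
    [-0.2, -0.045, 0.1],
    [-0.2, -0.045, 0.1],
    [-0.2, -0.045, 0],
    [0, 0, 0],
  ],
  grip=[0.86, 0.86, 0.86, 0.86, 0.86, 0.86, 0.86, 0.86],
)

```text
time_s: 12.52
ee_pos: [441.0, 130.5, 196.9]
eef_rot: [0.0, 0.994, 0.109, -0.002]
wrist_force: [-0.5, -0.2, -0.2]
finger_gap: 12.4
grip_force: 0.0
```

```bash
python3 -c "
from h import *
rep('s6.png')"
```

```text
scene knob_a [622.  37.   5.] 0.55 [ 98.7 -36.9]
scene knob_a [586. 164.  12.] 0.51 [90.8 95.1]
scene knob_a [632. -19.  12.] 0.43 [ 96.1 -93.9]
scene driver [290. 455.  -0.] 0.36 [-134.5  443.4]
top knob_a [634. -19.   9.] 0.42 [ 98.2 -94. ]
top knob_a [624.  34.  15.] 0.35 [ 99.6 -40. ]
top knob_a [ 266. -446.   -5.] 0.34 [-353.5 -430.8]
top knob_a [676. 408.   0.] 0.26 [232.2 313.4]
tool [447.3 131.8 197.2] [-51.3  93.8] [-3.44991057e-06  9.94063686e-01  1.08799740e-01  7.36479739e-05] 12.8167
```

View pics/s6.png

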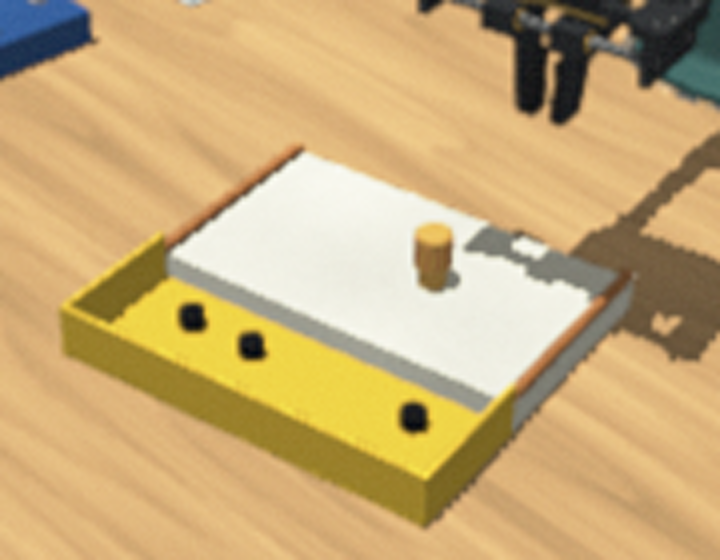

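All three knobs lie in the tray at (192,317), (251,346) and (413,417). The driver is still standing at (434,255), and the arm is clear.

```bash
python3 -c "
from workcell import manip
print(manip.job_done())"
```

```text
the job is handed in; nothing more can be done
None
```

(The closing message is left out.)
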